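# Click the headphone hanger onto its desk stand

## Robot

A 6-joint arm with a two-finger parallel gripper is mounted at the origin on the work surface; the furniture and walls round the work are solid. World frame = base frame: x ahead of the robot, y to its left, z up, the work surface at z = 0. Lengths are in m, angles in degrees, forces in N, time in s.
With the tool pointing down it reaches from about 0.325 to 0.925 m from the base axis. Payload 3.1 kg.
Tool frame: the origin (TCP) lies midway between the tips of the shut fingers; the grasp point (between the pads) lies ctrl.tcp_to_grasp behind it (ctrl.tcp_to_grasp is the distance from the TCP to the grasp point, in m); z points along the fingers, y is the line along which they close (so a half turn about z gives the same grasp; the last joint's range is limited). The gripper opens to 85 mm and grips with 20 to 120 N. Pads are 22 mm wide; open, the fingers measure 114 mm over their backs; the gripper's body (76 mm by 85 mm) begins 54 mm behind the grasp point. The pads swing forward as they close: fully open they stand 13 mm farther back than shut.
Start: joints at [-72.261, 12.427, 92.441, -0, 75.132, -6.429], TCP at [0.256, -0.57, 0.231] pointing down, gripper open.
Joint ranges: [-157.48, 157.48], [-44.54, 120.13], [17.64, 146.25], [-64.5, 244.5], [7.68, 150.69], [-147.95, 147.95]. Speed limits (degrees/s): [159.86, 159.86, 180, 180, 180, 180].

## Interface

Orientations are given as a 3x3 rotation matrix whose columns are the frame's x, y, z axes.
In Python, from rig import ctrl, viewer gives the robot as it stands.
- The arm moves only by the tool send_rows, never from a script. Its argument "rows" is a list that holds one entry, the list of rows, each a list of 7 numbers: the shift along the tool's x, y, z in units of 0.3 m (1.0 is 0.3 m), then the turn, a rotation vector about the tool's x, y, z in units of 180 degrees (1.0 is 180 degrees), then the closure, from -1 (fully open) to 1 (shut). In form: [[[dx, dy, dz, rx, ry, rz, fingers], ...]]. A call has 1 to 20 rows; each row is the pose to reach, as a shift and turn from the pose commanded when the call began, along the tool's axes at that moment, turning the shorter way round; what a row does not reach only later rows make up. A row lasts 1/12 s, in which the tool goes at most 41.7 mm and 7.16 degrees, less where a joint would pass 70% of its speed; a pose out of reach is approached as far as the arm can. A call with a number of a shift or a turn outside -1 to 1 is refused whole. A call with a gripper value outside its range is refused whole. The fingers move at their own pace and stop on an object; "force" is the grip in N (left out, the last holds). Time passes only in rows, so rows that repeat a pose let the fingers close. It gives the time, the measured TCP pose, the force, the opening and the grip force at its end, in the units of the state.
- ctrl.state(): the state, without advancing time (a new reading comes with each control period).
- viewer.get_image(name): name is "scene" or "top" or "wrist"; returns a dict with "img" (480x640x3 uint8, red, green, blue), "mtx" (3x3 intrinsics, pixels), "cam_to_world" (4x4, takes a point from camera to world coordinates); the wrist camera has in their place "tool_from_camera" (4x4, takes a point from camera to tool coordinates, whose origin is the TCP and whose axes are the flange's). Camera axes: x right, y up, looking along -z (the intrinsics and any distortion apply to the point x, -y, -z); pixel columns grow to the right and rows downward; lengths in m; the calibration is good to about 2 mm. A picture is of the moment at which its call begins: read the wrist's pose just before it. There is no depth.
- ctrl.job_done(): hands the job in; it is judged then, once.
The state is a dict: "clock": time; "joint_positions": joint angles; "dq": joint speeds; "effort": joint torques, N m; "tool_pos": TCP position; "orientation": TCP orientation; "ft_force": force on the tool from outside, world axes, zero at the start; "torque": the same for the moment, N m; "grip_width": opening from 0.0 (shut) to 1.0 (fully open); "grip_force": force on a finger pad.
Only numpy, scipy, OpenCV 4.12 (cv2) and the standard library are available. Lean on these libraries where they do the work, as an engineer would, in place of code of your own. Each camera call takes 0.05 s, during which the arm holds its last target. There are 200 camera calls.

## Task

Pull the headphone hanger straight up out of the narrow slot of the white desk sorter, where it is wedged, and slide its square socket down over the post of the stand until the sprung brass ball in the post clicks out into one of the socket's windows. Stop at that click - do not push on until the socket bottoms out on the post - then let go, leaving the hanger held upright by the ball and the other things on the desk where they are.

Things in the scene. Friction and masses are not known exactly. Their poses are not given: they have to be found in the camera images.
- hanger: T-shaped headphone hanger, 127 mm tall, about 0.16 kg: black square socket, 34 x 34 mm outside, 22 mm square bore 85 mm deep, open below, under a pale wooden rest along its x axis. Origin: centre of the socket's lower edge; z up along the bore. It starts upright in the sorter's wide slot, the rest showing above the panels. Any quarter turn fits the post.
- window (a point): Point on the socket's axis at the middle of its windows, 30 mm above the lower edge. Each of the four socket sides has one window, 15 mm high and 21 mm wide; the bore is plain below and above them.
- rest_top (a point): Middle of the top face of the wooden rest, 122 mm above the hanger's origin. The rest is a bar 104 mm long (hanger's x), 22 mm wide (y) and 28 mm high, with a black end plate 6 x 26 x 34 mm at each end; grip it across its 22 mm near the middle.
- sorter: White desk sorter, fixed: foot 140 (x) x 78 (y) x 6 mm, three panels along x, 85 mm high. Origin on the desk under the hanger's slot (y = -25 to +17 mm), where a grey sprung pad on the -y side presses the hanger on the +y panel with 5 N: pulling it out takes 5 to 14 N. The next slot (y = -31 to -49 mm) holds a fixed dark notebook, top 98 mm above the desk.
- stand: Stand, fixed: dark foot 96 x 96 x 14 mm with an upright square aluminium post, 20 x 20 mm, sides along its x and y; the top 8 mm taper to 12 mm square. A brass ball, 18 mm in diameter, stands 4.5 mm proud of the post's -x face; its centre is somewhere between 22 and 42 mm below the post's top, set differently each time. Origin under the post, on the desk.
- post_top (a point): Centre of the post's top, 135 mm above the stand's origin. The socket bottoms out on it when its lower edge is 85 mm below this point.
- detent_ball (a joint): How far the ball is pressed in, m: 0 out, 0.0018 to 0.0045 under the bore's plain wall. Spring 10 to 16 N. The socket's edge meets the ball 6 to 8 mm above its centre with 5 to 20 N; the bore then drags on it until, with the edge 30 mm below the ball's centre, it is out in a window and the drag drops away; leaving the window, up or down, meets resistance again.
- bell: Brass hand bell with dark handle, 60 mm across, 87 mm tall, at the back; origin under its centre. Bystander.
- ink: Dark blue ink bottle, 52 x 52 x 62 mm, at the back; origin under its centre. Bystander.
- tape: Roll of tan tape, 95 mm across, 48 mm tall, at the left; origin under its centre. Bystander.
- cup: White coffee cup, 63 x 88 x 51 mm, at the left; origin under its centre. Bystander.

How it is judged:
By the outcome, as a careful person would: the job done as asked, in the order asked, and still so for the second after the job is handed in, with the robot touching nothing.
It also fails if it takes over 53 s, if anything falls off the work surface, if the arm or the gripper's body presses on something with over 40 N, if the wrist force passes 120 N, or if a joint passes its speed limit or range.

## Working session

There is one attempt and no reset: what is moved stays moved. The work goes in short steps, Python scripts to look and compute and a tool call to move; the robot and the scene stay as the last step left them, time stands still between calls to the robot, and variables do not carry over. Pictures are saved under pics/ and viewed, at most 10 in all, crops included, and the job is handed in when it is done.

Besides the shell and the picture viewer there is one more tool, called after "Emit:" as name(argument=value, ...), one argument or row to a line, values as JSON. send_rows: Moves the arm, as the interface text tells. Shifts and turns lie within -1 to 1; 1 stands for 0.3 m of shift or 180 degrees of turn. Its arguments: {"type":"object","properties":{"rows":{"type":"array","items":{"type":"array","items":{"type":"array","items":{"type":"number","minimum":-1,"maximum":1}}}},"force":{"type":"number"}},"required":["rows"]}

```bash
ls; mkdir -p pics; python3 - <<'E'
from rig import ctrl, viewer
import cv2,pickle
s=ctrl.state();print(s,ctrl.tcp_to_grasp)
d={n:viewer.get_image(n) for n in("scene","top")}
pickle.dump(d,open('d.pkl','wb'))
for n in d:
  print(n,d[n]['mtx'],d[n]['cam_to_world'])
  cv2.imwrite(f'pics/{n}.png',d[n]['img'][:,:,::-1])
E
```

```text
pics
{'clock': 0.0, 'joint_positions': array([-7.22614809e+01,  1.24793902e+01,  9.25286471e+01,  4.70928318e-04,
        7.51320102e+01, -6.42727526e+00]), 'dq': array([ 0.03183292,  0.06609742, -0.02211952, -0.02587962, -0.04747465,
       -0.04348899]), 'effort': array([-1.06458738e-03, -3.96843266e+01, -3.03853941e+01, -1.83247271e-04,
        9.69747343e-03, -3.29471916e-06]), 'tool_pos': array([ 0.25564637, -0.56942842,  0.22993824]), 'orientation': array([[ 9.12365649e-01,  4.09375596e-01, -7.37142766e-04],
       [ 4.09376163e-01, -9.12362716e-01,  2.33049762e-03],
       [ 2.81507278e-04, -2.42803465e-03, -9.99997013e-01]]), 'ft_force': array([ 1.29458077, -0.65149008,  0.40205729]), 'torque': array([-0.01419708, -0.00465537,  0.03456954]), 'grip_force': 0.0, 'grip_width': 0.9988525422767203} 0.0187
scene [[542.35248916   0.         329.45761476]
 [  0.         542.35248916 241.97155424]
 [  0.           0.           1.        ]] [[ 0.49248385  0.47451414 -0.72958618 -0.12428104]
 [-0.87009836  0.28742675 -0.40039319 -0.29239577]
 [ 0.01971035  0.83199892  0.55442701  0.58086713]
 [ 0.          0.          0.          1.        ]]
top [[590.12012775   0.         321.06146828]
 [  0.         590.12012775 238.60965736]
 [  0.           0.           1.        ]] [[ 0.02588731  0.9910857  -0.1306866   0.37404978]
 [-0.99927883  0.02928801  0.02416686  0.0913334 ]
 [ 0.02777897  0.12996674  0.99112914  1.15694659]
 [ 0.          0.          0.          1.        ]]
```

View pics/scene.png

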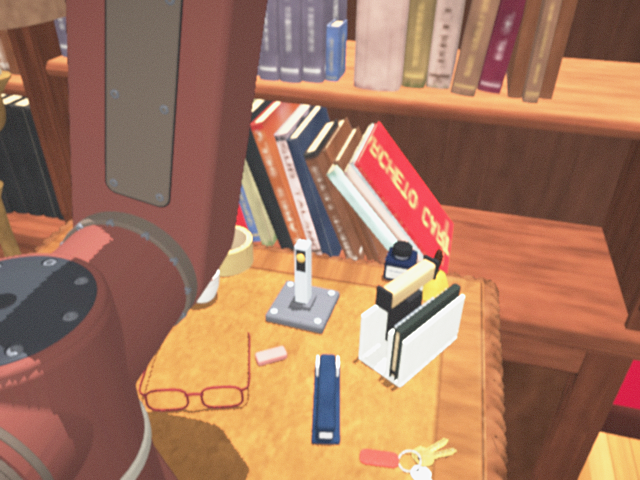

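View pics/top.png

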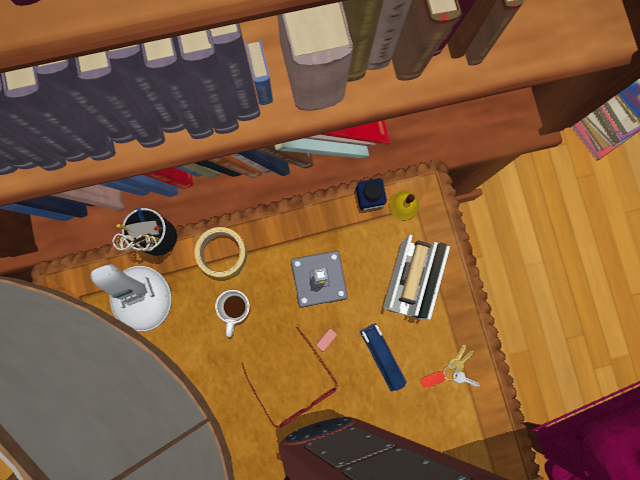

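Scene: stand's post at about (303,245), the ball facing the robot; hanger in the sorter at about (405,290). Top: post at about (320,275), hanger rest from about (419,243) to (408,302). Now I'll enlarge both.

```bash
python3 - <<'E'
import pickle,cv2,numpy as np
d=pickle.load(open('d.pkl','rb'))
t=d['top']['img'][225:330,285:460,::-1]
cv2.imwrite('pics/topc.png',cv2.resize(t,None,fx=4.5,fy=4.5,interpolation=cv2.INTER_CUBIC))
s=d['scene']['img'][230:390,260:475,::-1]
cv2.imwrite('pics/scenec.png',cv2.resize(s,None,fx=3.7,fy=3.7,interpolation=cv2.INTER_CUBIC))
E
```

```text
(no output)
```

View pics/topc.png

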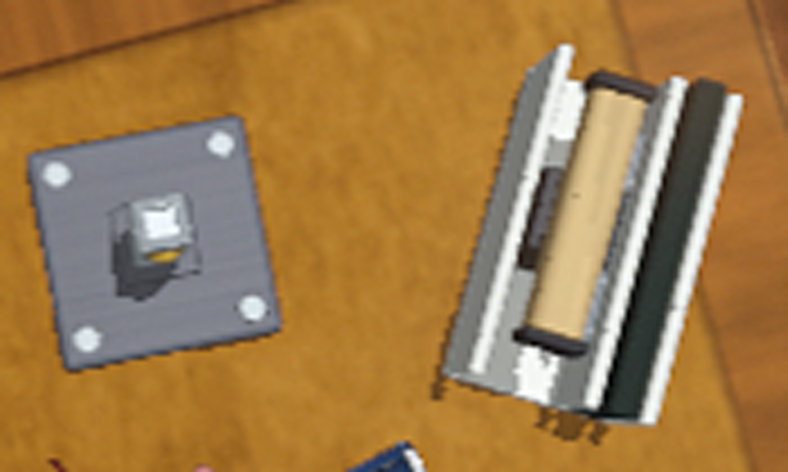

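View pics/scenec.png

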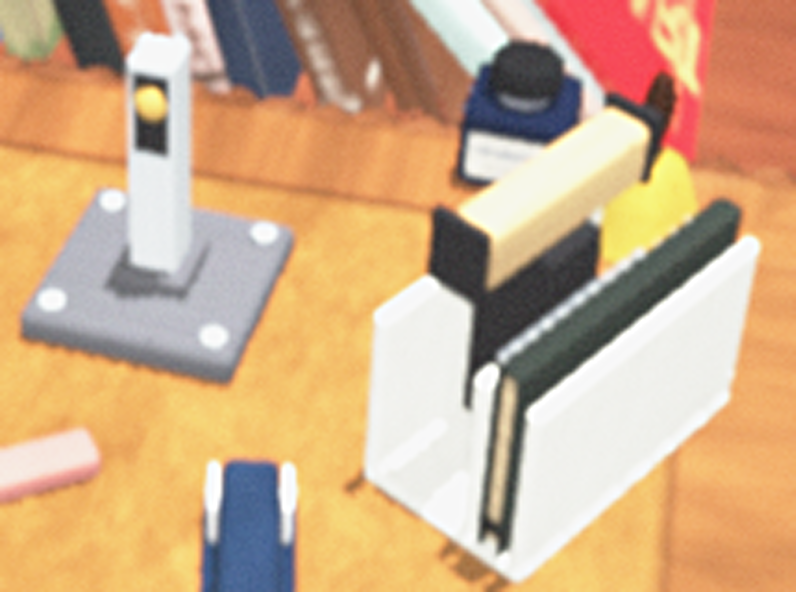

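Top crop: wood ends at (620,90) and (560,336), post top at (162,217), foot corners at (30,158), (240,117), (280,327), (70,370), and the ball on the side towards the robot. Scene crop: ball at (150,104), post top at (162,44), wood ends at (475,235)/(640,130), and the black socket is below the rest. I'll convert these to world positions.

```bash
cat > h.py <<'E'
import numpy as np
def ray(im,u,v,M=None):
    K=im['mtx'];M=im['cam_to_world'] if M is None else M
    p=np.linalg.inv(K)@[u,v,1]
    return M[:3,3],M[:3,:3]@[p[0],-p[1],-p[2]]
def atz(im,u,v,z,M=None):
    o,r=ray(im,u,v,M);return o+r*(z-o[2])/r[2]
E
python3 - <<'E'
import pickle;from h import *
np.set_printoptions(precision=4,suppress=True)
d=pickle.load(open('d.pkl','rb'));T=d['top'];S=d['scene']
t=lambda x,y,z:atz(T,285+x/4.5,225+y/4.5,z)
s=lambda x,y,z:atz(S,260+x/3.7,230+y/3.7,z)
a=t(620,90,.128);b=t(560,336,.128);print('rest',a,b,(a+b)/2,np.linalg.norm(a-b),np.degrees(np.arctan2(*(a-b)[1::-1])))
c=[t(*p,.014) for p in((30,158),(240,117),(280,327),(70,370))]
print('foot',np.mean(c,0),[np.linalg.norm(c[i]-c[i-1]) for i in range(4)])
x=(c[0]+c[1]-c[2]-c[3]);print('stand x yaw',np.degrees(np.arctan2(x[1],x[0])))
y=(c[0]+c[3]-c[2]-c[1]);print('yaw by y',np.degrees(np.arctan2(y[1],y[0]))-90)
print('post',t(162,217,.135),'scene',s(162,44,.135))
print('rest ends scene',s(637,122,.128),s(480,222,.128))
st=np.mean(c,0)[:2];ux=x[:2]/np.linalg.norm(x[:2])
o,r=ray(S,260+150/3.7,230+104/3.7)
for off in(.0,.012,.0145):
  pl=st-ux*off;k=((pl-o[:2])@ux)/(r[:2]@ux);print('ball z',off,(o+k*r))
# sorter panels' tops
for p in((567,50),(480,372),(678,80),(595,405)):print('panel',t(*p,.085))
E
```

```text
rest [ 0.5037 -0.1136  0.128 ] [ 0.407  -0.0906  0.128 ] [ 0.4553 -0.1021  0.128 ] 0.0993761969167446 -13.397614594020059
foot [0.446  0.0645 0.014 ] [np.float64(0.09258764579169046), np.float64(0.09259187581599745), np.float64(0.09214513963499059), np.float64(0.09184364139867662)]
stand x yaw 12.249364224441996
yaw by y 12.880313562515383
post [0.4483 0.065  0.135 ] scene [0.4429 0.0622 0.135 ]
rest ends scene [ 0.5007 -0.118   0.128 ] [ 0.4128 -0.0911  0.128 ]
ball z 0.0 [0.4449 0.0695 0.1016]
ball z 0.012 [0.4342 0.0627 0.1107]
ball z 0.0145 [0.4319 0.0613 0.1126]
panel [ 0.5249 -0.1003  0.085 ]
panel [ 0.3931 -0.0659  0.085 ]
panel [ 0.5139 -0.146   0.085 ]
panel [ 0.3811 -0.1125  0.085 ]
```

```bash
cat >> h.py <<'E'
from scipy.spatial.transform import Rotation as R
def goal(pos,yaw,show=True):
    "row numbers to bring the TCP to pos, tool pointing down, tool x at yaw degrees"
    from rig import ctrl
    s=ctrl.state();Q=np.array(s['orientation']);c,n=np.cos(np.radians(yaw)),np.sin(np.radians(yaw))
    G=np.array([[c,n,0],[n,-c,0],[0,0,-1]])
    d=Q.T@(np.array(pos)-s['tool_pos'])/.3
    r=R.from_matrix(Q.T@G).as_rotvec()/np.pi
    print(s['clock'],s['tool_pos'],'yaw',np.degrees(np.arctan2(Q[1,0],Q[0,0])),'F',s['ft_force'],'\nrow',np.round(d,4),np.round(r,4))
E
python3 -c "
from h import *
goal([.38,-.30,.25],-14);goal([.455,-.103,.25],-14)"
```

```text
0.1 [ 0.25564985 -0.5695176   0.23007293] yaw 24.16506592649022 F [-0.4072219   0.29472927 -0.52420416] 
row [ 0.746  -0.6501 -0.0648] [-7.00e-04  2.00e-04  2.12e-01]
0.1 [ 0.25564985 -0.5695176   0.23007293] yaw 24.16506592649022 F [-0.4072219   0.29472927 -0.52420416] 
row [ 1.2429 -1.1469 -0.0636] [-7.00e-04  2.00e-04  2.12e-01]
```

Emit:
send_rows(
  rows=[
    [[0.746, -0.65, -0.0645, 0, 0, 0.212, -0.1], [0.746, -0.65, -0.0645, 0, 0, 0.212, -0.1], [0.746, -0.65, -0.0645, 0, 0, 0.212, -0.1], [0.746, -0.65, -0.0645, 0, 0, 0.212, -0.1], [0.746, -0.65, -0.0645, 0, 0, 0.212, -0.1], [0.746, -0.65, -0.0645, 0, 0, 0.212, -0.1], [0.746, -0.65, -0.0645, 0, 0, 0.212, -0.1], [0.746, -0.65, -0.0645, 0, 0, 0.212, -0.1], [0.746, -0.65, -0.0645, 0, 0, 0.212, -0.1], [0.746, -0.65, -0.0645, 0, 0, 0.212, -0.1]],
  ],
)

```text
clock: 0.93
tool_pos: [0.3802, -0.3007, 0.2505]
orientation: [[0.971, -0.24, -0.001], [-0.24, -0.971, -0.001], [-0.0, 0.001, -1.0]]
ft_force: [0.0, -0.4, -0.4]
grip_width: 0.549
grip_force: 0.0
```

```bash
python3 -c "
from h import *
goal([.455,-.103,.25],-14)"
```

```text
0.9333 [ 0.38019291 -0.30072225  0.25047284] yaw -13.896776037376732 F [ 0.03190449 -0.43074558 -0.3902174 ] 
row [ 0.0838 -0.6997  0.0009] [0.0003 0.0001 0.0006]
```

Emit:
send_rows(
  rows=[
    [[0.084, -0.7, 0, 0, 0, 0, -0.1], [0.084, -0.7, 0, 0, 0, 0, -0.1], [0.084, -0.7, 0, 0, 0, 0, -0.1], [0.084, -0.7, 0, 0, 0, 0, -0.1], [0.084, -0.7, 0, 0, 0, 0, -0.1], [0.084, -0.7, 0, 0, 0, 0, -0.1], [0.084, -0.7, 0, 0, 0, 0, -0.1], [0.084, -0.7, 0, 0, 0, 0, -0.1]],
  ],
)

```text
clock: 1.6
tool_pos: [0.4554, -0.1045, 0.2504]
orientation: [[0.97, -0.242, -0.001], [-0.242, -0.97, -0.001], [-0.001, 0.001, -1.0]]
ft_force: [0.4, -1.3, -1.0]
grip_width: 0.549
grip_force: 0.0
```

```bash
python3 - <<'E'
from rig import ctrl,viewer;import cv2,pickle
s=ctrl.state();w=viewer.get_image('wrist');w['s']=s;pickle.dump(w,open('w.pkl','wb'))
print(s['tool_pos'],w['tool_from_camera'],w['mtx'])
cv2.imwrite('pics/w1.png',w['img'][:,:,::-1])
E
```

```text
[ 0.4554257  -0.10451892  0.25036761] [[-5.96457722e-04  9.49910627e-01  3.12521111e-01  8.07244895e-02]
 [ 9.99999818e-01  5.95458725e-04  9.86334722e-05 -5.45617670e-05]
 [-9.24004390e-05  3.12521113e-01 -9.49910809e-01 -1.42828986e-01]
 [ 0.00000000e+00  0.00000000e+00  0.00000000e+00  1.00000000e+00]] [[421.80283326   0.         318.12039277]
 [  0.         421.80283326 231.25574947]
 [  0.           0.           1.        ]]
```

View pics/w1.png

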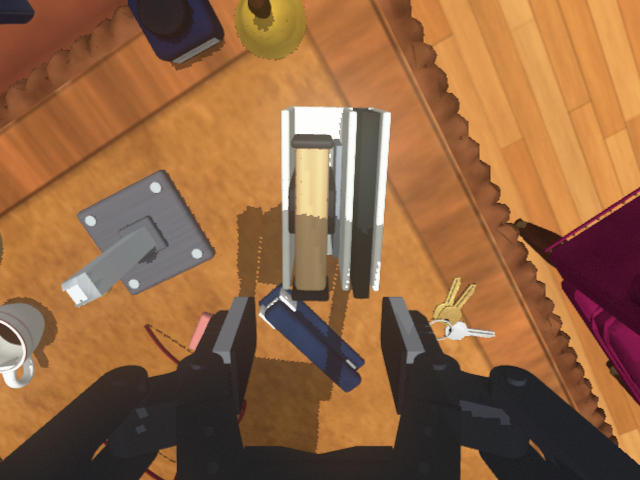

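Wrist view: the rest's wood runs from (313,147) to (311,291). The post top is near (80,291), and the foot corners are (160,170), (215,252), (133,295) and (78,215).

```bash
python3 - <<'E'
import pickle;from h import *
np.set_printoptions(precision=4,suppress=True)
w=pickle.load(open('w.pkl','rb'));s=w['s']
B=np.eye(4);B[:3,:3]=s['orientation'];B[:3,3]=s['tool_pos'];M=B@w['tool_from_camera']
f=lambda u,v,z:atz(w,u,v,z,M)
a=f(313,147,.128);b=f(311,291,.128);print(a,b,(a+b)/2,np.linalg.norm(a-b),np.degrees(np.arctan2(*(a-b)[1::-1])))
print('width',np.linalg.norm(f(296,160,.128)-f(331,160,.128)),np.linalg.norm(f(295,280,.128)-f(327,280,.128)))
p=[f(*q,.014) for q in((78,215),(160,170),(215,252),(133,295))];print('foot',np.mean(p,0),[np.linalg.norm(p[i]-p[i-1]) for i in range(4)])
x=p[0]+p[1]-p[2]-p[3];print(np.degrees(np.arctan2(x[1],x[0])))
print('post',f(80,291,.135))
m=(a+b)/2
goal([m[0],m[1],.135],-14)
goal([m[0],m[1],.100],-14)
E
```

```text
[ 0.5032 -0.1133  0.128 ] [ 0.4078 -0.0876  0.128 ] [ 0.4555 -0.1004  0.128 ] 0.098781430685687 -15.089661238193568
width 0.021943275763683583 0.02201808646250627
foot [0.4488 0.0645 0.014 ] [np.float64(0.091951584553883), np.float64(0.09177338592058534), np.float64(0.09044091539759233), np.float64(0.09663058695036435)]
13.201266502491848
post [0.4492 0.0628 0.135 ]
1.65 [ 0.4552 -0.1049  0.2504] yaw -14.113275239112424 F [ 0.0786 -0.4602  0.3309] 
row [-0.0025 -0.0152  0.3846] [ 0.0003  0.0002 -0.0006]
1.65 [ 0.4552 -0.1049  0.2504] yaw -14.113275239112424 F [ 0.0786 -0.4602  0.3309] 
row [-0.0024 -0.0153  0.5012] [ 0.0003  0.0002 -0.0006]
```

Emit:
send_rows(
  rows=[
    [[-0.0025, -0.015, 0.1, 0, 0, 0, -0.1], [-0.0025, -0.015, 0.2, 0, 0, 0, -0.1], [-0.0025, -0.015, 0.3, 0, 0, 0, -0.1], [-0.0025, -0.015, 0.36, 0, 0, 0, -0.1], [-0.0025, -0.015, 0.42, 0, 0, 0, -0.1], [-0.0025, -0.015, 0.46, 0, 0, 0, -0.1], [-0.0025, -0.015, 0.5, 0, 0, 0, -0.1], [-0.0025, -0.015, 0.5, 0, 0, 0, -0.1]],
  ],
  force=80,
)

```text
clock: 2.32
tool_pos: [0.4531, -0.1, 0.0978]
orientation: [[0.969, -0.246, -0.006], [-0.246, -0.969, 0.002], [-0.006, -0.0, -1.0]]
ft_force: [0.2, -0.0, -0.8]
grip_width: 0.555
grip_force: 0.0
```

Emit:
send_rows(
  rows=[
    [[0, 0, 0, 0, 0, 0, 1], [0, 0, 0, 0, 0, 0, 1], [0, 0, 0, 0, 0, 0, 1], [0, 0, 0, 0, 0, 0, 1], [0, 0, 0, 0, 0, 0, 1], [0, 0, 0, 0, 0, 0, 1], [0, 0, 0, 0, 0, 0, 1], [0, 0, 0, 0, 0, 0, 1]],
  ],
)

```text
clock: 2.98
tool_pos: [0.4564, -0.0999, 0.1017]
orientation: [[0.97, -0.242, 0.001], [-0.242, -0.97, -0.003], [0.002, 0.003, -1.0]]
ft_force: [-2.1, -5.0, 1.7]
grip_width: 0.24
grip_force: 79.7
```

Emit:
send_rows(
  rows=[
    [[0, 0, -0.01, 0, 0, 0, 1], [0, 0, -0.03, 0, 0, 0, 1], [0, 0, -0.05, 0, 0, 0, 1], [0, 0, -0.07, 0, 0, 0, 1], [0, 0, -0.09, 0, 0, 0, 1], [0, 0, -0.12, 0, 0, 0, 1], [0, 0, -0.15, 0, 0, 0, 1], [0, 0, -0.19, 0, 0, 0, 1], [0, 0, -0.23, 0, 0, 0, 1], [0, 0, -0.27, 0, 0, 0, 1], [0, 0, -0.31, 0, 0, 0, 1], [0, 0, -0.36, 0, 0, 0, 1], [0, 0, -0.41, 0, 0, 0, 1], [0, 0, -0.46, 0, 0, 0, 1], [0, 0, -0.52, 0, 0, 0, 1], [0, 0, -0.52, 0, 0, 0, 1], [0, 0, -0.52, 0, 0, 0, 1]],
  ],
)

```text
clock: 4.4
tool_pos: [0.4566, -0.0982, 0.2576]
orientation: [[0.971, -0.241, 0.003], [-0.241, -0.971, -0.0], [0.003, -0.0, -1.0]]
ft_force: [-0.2, 0.6, -1.8]
grip_width: 0.238
grip_force: 79.5
```

```bash
python3 -c "
from h import *
goal([.447,.0635,.257],12.8)"
```

```text
4.4 [ 0.45662183 -0.09824161  0.25764803] yaw -13.949575374359021 F [-0.22088491  0.5513824  -1.84108908] 
row [-0.1611 -0.5155  0.0019] [ 1.000e-04 -1.000e-03 -1.486e-01]
```

Emit:
send_rows(
  rows=[
    [[-0.02, -0.06, 0, 0, 0, -0.0186, 1], [-0.04, -0.13, 0, 0, 0, -0.037, 1], [-0.06, -0.2, 0, 0, 0, -0.056, 1], [-0.08, -0.27, 0, 0, 0, -0.075, 1], [-0.1, -0.34, 0, 0, 0, -0.093, 1], [-0.125, -0.4, 0, 0, 0, -0.111, 1], [-0.145, -0.46, 0, 0, 0, -0.13, 1], [-0.155, -0.5, 0, 0, 0, -0.148, 1], [-0.161, -0.515, 0, 0, 0, -0.148, 1], [-0.161, -0.515, 0, 0, 0, -0.148, 1], [-0.161, -0.515, 0, 0, 0, -0.148, 1], [-0.161, -0.515, 0, 0, 0, -0.148, 1]],
  ],
)

```text
clock: 5.4
tool_pos: [0.4461, 0.0625, 0.2561]
orientation: [[0.976, 0.218, -0.001], [0.218, -0.976, -0.0], [-0.001, 0.0, -1.0]]
ft_force: [-0.5, 0.8, -1.3]
grip_width: 0.238
grip_force: 79.5
```

```bash
python3 - <<'E'
from rig import ctrl,viewer;import cv2,pickle,numpy as np
s=ctrl.state();d={n:viewer.get_image(n) for n in('scene','top','wrist')};d['s']=s;pickle.dump(d,open('d2.pkl','wb'))
print(s['tool_pos'],s['orientation'])
a=cv2.resize(d['scene']['img'][130:330,230:370],None,fx=3,fy=3,interpolation=cv2.INTER_CUBIC)
b=cv2.resize(d['wrist']['img'][60:360,220:410],None,fx=2,fy=2,interpolation=cv2.INTER_CUBIC)
cv2.imwrite('pics/c2.png',np.hstack([a,b])[:,:,::-1])
E
```

```text
[0.44613406 0.06254174 0.25607052] [[ 9.76029865e-01  2.17634884e-01 -8.71651519e-04]
 [ 2.17634666e-01 -9.76030244e-01 -3.39055887e-04]
 [-9.24548634e-04  1.41227085e-04 -9.99999563e-01]]
```

View pics/c2.png

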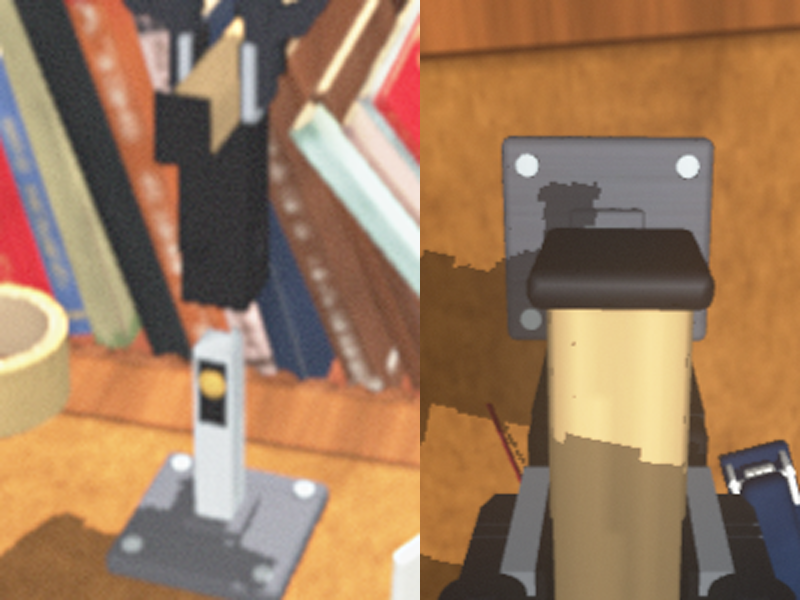

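Scene crop: socket lower corners at (183,300), (245,308), (268,285), and post edges just below the taper at (193,348), (230,358), (243,345). Wrist crop: foot's far edge from (503,138) to (713,138), right edge down to (706,338), and rest centred at u≈620. Fitting the socket and post offsets in the same views cancels calibration bias.

```bash
cat >> h.py <<'E'
def proj(im,P,M=None):
    M=im['cam_to_world'] if M is None else M
    q=(np.linalg.inv(M)@np.r_[P,1])[:3];p=im['mtx']@[q[0],-q[1],-q[2]];return p[:2]/p[2]
def corners(c,half,yaw,z):
    a=np.radians(yaw);u=np.array([np.cos(a),np.sin(a)])*half;v=np.array([-u[1],u[0]])
    return [np.r_[np.array(c)+i*u+j*v,z] for i,j in((-1,1),(-1,-1),(1,-1))]
E
python3 - <<'E'
import pickle;from h import *
from scipy.optimize import least_squares
np.set_printoptions(precision=4,suppress=True)
d=pickle.load(open('d2.pkl','rb'));S=d['scene'];W=d['wrist'];s=d['s']
pix=lambda L:np.array([(230+x/3,130+y/3) for x,y in L])
def fit(half,yaw,z,L,c0,freez):
    f=lambda p:(np.array([proj(S,P) for P in corners(p[:2],half,yaw,p[2] if freez else z)])-pix(L)).ravel()
    r=least_squares(f,[*c0,z],x_scale=.01);print(r.x,np.round(r.fun*3,1));return r.x
t=s['tool_pos'];print('tcp',t)
fit(.017,12.6,t[2]-.0957,[(183,300),(245,308),(268,285)],t[:2],0)
fit(.017,12.6,t[2]-.0957,[(183,300),(245,308),(268,285)],t[:2],1)
fit(.010,12.6,.127,[(193,348),(230,358),(243,345)],t[:2],0)
B=np.eye(4);B[:3,:3]=s['orientation'];B[:3,3]=t;M=B@W['tool_from_camera']
f=lambda x,y,z:atz(W,220+(x-420)/2,60+y/2,z,M)
a,b,c=f(503,138,.014),f(713,138,.014),f(706,338,.014)
print('foot',(a+c)/2,np.linalg.norm(a-b),np.linalg.norm(b-c),'yaw',np.degrees(np.arctan2(*(a-b)[1::-1]))-90,np.degrees(np.arctan2(*(b-c)[1::-1])))
zt=t[2]+.0263
e,g=f(550,312,zt),f(692,312,zt);print('rest far end',(e+g)/2,np.linalg.norm(e-g),'in tool',B[:3,:3].T@((e+g)/2-t),np.degrees(np.arctan2(*(e-g)[1::-1]))-90)
E
```

```text
tcp [0.4461 0.0625 0.2561]
[0.4461 0.0619 0.1604] [-3.1  1.1  2.1  5.4  1.  -7.2]
[0.5039 0.0974 0.1173] [ 1.7  0.9  0.7  4.1 -2.5 -5.2]
[0.4448 0.0654 0.127 ] [-0.8  4.5  0.5  1.8  0.4 -6.6]
foot [0.4482 0.0665 0.014 ] 0.09340400836737689 0.09352062268241869 yaw 12.533492409297054 12.539660309060995
rest far end [0.4922 0.072  0.2824] 0.020399416761044956 in tool [ 0.047   0.0008 -0.0263] 12.526930282680894
```

Emit:
send_rows(
  rows=[
    [[0.006, -0.01, 0, 0, 0, 0, 1], [0.006, -0.01, 0, 0, 0, 0, 1], [0.006, -0.01, 0.03, 0, 0, 0, 1], [0.006, -0.01, 0.05, 0, 0, 0, 1], [0.006, -0.01, 0.068, 0, 0, 0, 1], [0.006, -0.01, 0.068, 0, 0, 0, 1], [0.006, -0.01, 0.068, 0, 0, 0, 1], [0.006, -0.01, 0.068, 0, 0, 0, 1]],
  ],
)

```text
clock: 6.22
tool_pos: [0.4474, 0.0664, 0.2361]
orientation: [[0.976, 0.219, -0.0], [0.219, -0.976, -0.0], [-0.0, -0.0, -1.0]]
ft_force: [0.3, -0.1, -0.5]
grip_width: 0.241
grip_force: 79.5
```

Emit:
send_rows(
  rows=[
    [[0, 0, 0.005, 0, 0, 0, 1], [0, 0, 0.01, 0, 0, 0, 1], [0, 0, 0.015, 0, 0, 0, 1], [0, 0, 0.02, 0, 0, 0, 1], [0, 0, 0.025, 0, 0, 0, 1], [0, 0, 0.03, 0, 0, 0, 1], [0, 0, 0.03, 0, 0, 0, 1], [0, 0, 0.03, 0, 0, 0, 1]],
  ],
)

```text
clock: 6.88
tool_pos: [0.4473, 0.0665, 0.2271]
orientation: [[0.976, 0.219, -0.0], [0.219, -0.976, 0.0], [-0.0, -0.0, -1.0]]
ft_force: [-0.7, 0.2, -0.4]
grip_width: 0.243
grip_force: 79.5
```

Emit:
send_rows(
  rows=[
    [[0, 0, 0.005, 0, 0, 0, 1], [0, 0, 0.01, 0, 0, 0, 1], [0, 0, 0.015, 0, 0, 0, 1], [0, 0, 0.02, 0, 0, 0, 1], [0, 0, 0.025, 0, 0, 0, 1], [0, 0, 0.025, 0, 0, 0, 1]],
  ],
)

```text
clock: 7.38
tool_pos: [0.4472, 0.0664, 0.2193]
orientation: [[0.976, 0.219, -0.0], [0.219, -0.976, 0.0], [-0.0, -0.0, -1.0]]
ft_force: [-1.1, -0.7, -1.8]
grip_width: 0.24
grip_force: 79.5
```

Emit:
send_rows(
  rows=[
    [[0, 0, 0.006, 0, 0, 0, 1], [0, 0, 0.01, 0, 0, 0, 1], [0, 0, 0.01, 0, 0, 0, 1]],
  ],
)

```text
clock: 7.63
tool_pos: [0.4472, 0.0664, 0.2164]
orientation: [[0.976, 0.219, -0.001], [0.219, -0.976, -0.0], [-0.0, -0.0, -1.0]]
ft_force: [-0.0, 0.2, -1.3]
grip_width: 0.247
grip_force: 79.5
```

Emit:
send_rows(
  rows=[
    [[0, 0, 0.006, 0, 0, 0, 1], [0, 0, 0.01, 0, 0, 0, 1], [0, 0, 0.01, 0, 0, 0, 1]],
  ],
)

```text
clock: 7.88
tool_pos: [0.4472, 0.0664, 0.2134]
orientation: [[0.976, 0.219, -0.001], [0.219, -0.976, -0.0], [-0.0, -0.0, -1.0]]
ft_force: [0.7, -0.6, -1.7]
grip_width: 0.246
grip_force: 79.5
```

Emit:
send_rows(
  rows=[
    [[0, 0, 0.006, 0, 0, 0, 1], [0, 0, 0.01, 0, 0, 0, 1], [0, 0, 0.01, 0, 0, 0, 1]],
  ],
)

```text
clock: 8.13
tool_pos: [0.4473, 0.0664, 0.2104]
orientation: [[0.976, 0.219, -0.0], [0.219, -0.976, -0.0], [-0.0, -0.0, -1.0]]
ft_force: [-0.2, 0.5, -0.8]
grip_width: 0.242
grip_force: 79.5
```

Emit:
send_rows(
  rows=[
    [[0, 0, 0.006, 0, 0, 0, 1], [0, 0, 0.01, 0, 0, 0, 1], [0, 0, 0.01, 0, 0, 0, 1]],
  ],
)

```text
clock: 8.38
tool_pos: [0.4477, 0.0665, 0.2088]
orientation: [[0.976, 0.219, 0.0], [0.219, -0.976, -0.0], [0.0, 0.0, -1.0]]
ft_force: [-1.7, -0.7, 4.1]
grip_width: 0.243
grip_force: 80.4
```

Emit:
send_rows(
  rows=[
    [[0, 0, 0.006, 0, 0, 0, 1], [0, 0, 0.01, 0, 0, 0, 1], [0, 0, 0.01, 0, 0, 0, 1]],
  ],
)

```text
clock: 8.63
tool_pos: [0.4478, 0.0665, 0.2068]
orientation: [[0.976, 0.219, 0.0], [0.219, -0.976, -0.0], [0.0, 0.0, -1.0]]
ft_force: [-3.0, 0.3, 7.6]
grip_width: 0.242
grip_force: 80.9
```

Emit:
send_rows(
  rows=[
    [[0, 0, 0.006, 0, 0, 0, 1], [0, 0, 0.01, 0, 0, 0, 1], [0, 0, 0.01, 0, 0, 0, 1]],
  ],
)

```text
clock: 8.88
tool_pos: [0.4476, 0.0665, 0.203]
orientation: [[0.976, 0.219, 0.0], [0.219, -0.976, -0.0], [0.0, 0.0, -1.0]]
ft_force: [-2.7, -0.2, 4.8]
grip_width: 0.245
grip_force: 80.4
```

Emit:
send_rows(
  rows=[
    [[0, 0, 0.006, 0, 0, 0, 1], [0, 0, 0.01, 0, 0, 0, 1], [0, 0, 0.01, 0, 0, 0, 1]],
  ],
)

```text
clock: 9.13
tool_pos: [0.4475, 0.0664, 0.1998]
orientation: [[0.976, 0.219, 0.0], [0.219, -0.976, -0.0], [0.0, 0.0, -1.0]]
ft_force: [-2.7, 0.2, 5.1]
grip_width: 0.241
grip_force: 80.5
```

Emit:
send_rows(
  rows=[
    [[0, 0, 0.006, 0, 0, 0, 1], [0, 0, 0.01, 0, 0, 0, 1], [0, 0, 0.01, 0, 0, 0, 1]],
  ],
)

```text
clock: 9.38
tool_pos: [0.4475, 0.0664, 0.1966]
orientation: [[0.976, 0.219, -0.0], [0.219, -0.976, -0.0], [-0.0, 0.0, -1.0]]
ft_force: [-2.6, 0.0, 4.6]
grip_width: 0.238
grip_force: 80.3
```

Emit:
send_rows(
  rows=[
    [[0, 0, 0.006, 0, 0, 0, 1], [0, 0, 0.01, 0, 0, 0, 1], [0, 0, 0.01, 0, 0, 0, 1]],
  ],
)

```text
clock: 9.63
tool_pos: [0.4475, 0.0664, 0.1935]
orientation: [[0.976, 0.219, -0.0], [0.219, -0.976, -0.0], [-0.0, 0.0, -1.0]]
ft_force: [-2.8, -0.6, 4.8]
grip_width: 0.244
grip_force: 80.5
```

Emit:
send_rows(
  rows=[
    [[0, 0, 0.006, 0, 0, 0, 1], [0, 0, 0.01, 0, 0, 0, 1], [0, 0, 0.01, 0, 0, 0, 1]],
  ],
)

```text
clock: 9.88
tool_pos: [0.4474, 0.0664, 0.1903]
orientation: [[0.976, 0.219, -0.0], [0.219, -0.976, -0.0], [-0.0, 0.0, -1.0]]
ft_force: [-1.7, 0.3, 3.8]
grip_width: 0.241
grip_force: 80.4
```

Emit:
send_rows(
  rows=[
    [[0, 0, 0.006, 0, 0, 0, 1], [0, 0, 0.01, 0, 0, 0, 1], [0, 0, 0.01, 0, 0, 0, 1]],
  ],
)

```text
clock: 10.13
tool_pos: [0.4474, 0.0664, 0.1873]
orientation: [[0.976, 0.219, -0.0], [0.219, -0.976, -0.0], [-0.0, 0.0, -1.0]]
ft_force: [-2.0, 0.3, 4.1]
grip_width: 0.243
grip_force: 80.4
```

Emit:
send_rows(
  rows=[
    [[0, 0, 0.006, 0, 0, 0, 1], [0, 0, 0.01, 0, 0, 0, 1], [0, 0, 0.01, 0, 0, 0, 1]],
  ],
)

```text
clock: 10.38
tool_pos: [0.4474, 0.0664, 0.184]
orientation: [[0.976, 0.219, -0.0], [0.219, -0.976, -0.0], [-0.0, 0.0, -1.0]]
ft_force: [-2.8, -0.6, 3.6]
grip_width: 0.243
grip_force: 80.3
```

Emit:
send_rows(
  rows=[
    [[0, 0, 0.006, 0, 0, 0, 1], [0, 0, 0.006, 0, 0, 0, 1], [0, 0, 0.006, 0, 0, 0, 1]],
  ],
)

```text
clock: 10.63
tool_pos: [0.4471, 0.0664, 0.1813]
orientation: [[0.976, 0.219, -0.0], [0.219, -0.976, -0.0], [-0.0, -0.0, -1.0]]
ft_force: [-1.1, -1.0, 0.1]
grip_width: 0.242
grip_force: 79.7
```

Emit:
send_rows(
  rows=[
    [[0, 0, 0.005, 0, 0, 0, 1], [0, 0, 0.005, 0, 0, 0, 1]],
  ],
)

```text
clock: 10.8
tool_pos: [0.4471, 0.0666, 0.1799]
orientation: [[0.976, 0.219, -0.001], [0.219, -0.976, 0.0], [-0.001, -0.001, -1.0]]
ft_force: [-0.8, 1.2, -1.3]
grip_width: 0.24
grip_force: 79.7
```

Emit:
send_rows(
  rows=[
    [[0, 0, 0.005, 0, 0, 0, 1], [0, 0, 0.005, 0, 0, 0, 1]],
  ],
)

```text
clock: 10.97
tool_pos: [0.4471, 0.0666, 0.178]
orientation: [[0.976, 0.219, -0.001], [0.219, -0.976, 0.0], [-0.001, -0.0, -1.0]]
ft_force: [-0.9, 0.1, -4.2]
grip_width: 0.243
grip_force: 79.4
```

Emit:
send_rows(
  rows=[
    [[0, 0, 0.005, 0, 0, 0, 1], [0, 0, 0.005, 0, 0, 0, 1]],
  ],
)

```text
clock: 11.13
tool_pos: [0.4472, 0.0666, 0.1766]
orientation: [[0.976, 0.219, -0.0], [0.219, -0.976, 0.0], [-0.0, -0.0, -1.0]]
ft_force: [-0.9, 1.4, -3.6]
grip_width: 0.244
grip_force: 79.4
```

Emit:
send_rows(
  rows=[
    [[0, 0, 0.004, 0, 0, 0, 1], [0, 0, 0.004, 0, 0, 0, 1]],
  ],
)

```text
clock: 11.3
tool_pos: [0.4474, 0.0666, 0.1759]
orientation: [[0.976, 0.219, -0.0], [0.219, -0.976, 0.0], [-0.0, -0.0, -1.0]]
ft_force: [-1.0, 0.8, -2.5]
grip_width: 0.242
grip_force: 79.4
```

Emit:
send_rows(
  rows=[
    [[0, 0, 0.003, 0, 0, 0, 1], [0, 0, 0.003, 0, 0, 0, 1], [0, 0, 0.003, 0, 0, 0, 1]],
  ],
)

```text
clock: 11.55
tool_pos: [0.4476, 0.0664, 0.1754]
orientation: [[0.976, 0.219, 0.0], [0.219, -0.976, 0.0], [0.0, 0.0, -1.0]]
ft_force: [0.4, 1.7, -1.8]
grip_width: 0.24
grip_force: 79.5
```

Emit:
send_rows(
  rows=[
    [[0, 0, 0.003, 0, 0, 0, 1], [0, 0, 0.003, 0, 0, 0, 1], [0, 0, 0.003, 0, 0, 0, 1]],
  ],
)

```text
clock: 11.8
tool_pos: [0.4477, 0.0664, 0.1745]
orientation: [[0.976, 0.219, 0.001], [0.219, -0.976, 0.0], [0.001, 0.0, -1.0]]
ft_force: [-0.1, 0.3, -0.8]
grip_width: 0.241
grip_force: 79.5
```

```bash
python3 - <<'E'
from rig import ctrl,viewer;import cv2,numpy as np
s=ctrl.state();print(s['tool_pos'],s['ft_force'])
im=viewer.get_image('scene')['img'][160:330,240:370]
cv2.imwrite('pics/c3.png',cv2.resize(im,None,fx=3.5,fy=3.5,interpolation=cv2.INTER_CUBIC)[:,:,::-1])
E
```

```text
[0.447666   0.06644806 0.17454496] [-0.0545812   0.34630202 -0.81748021]
```

View pics/c3.png

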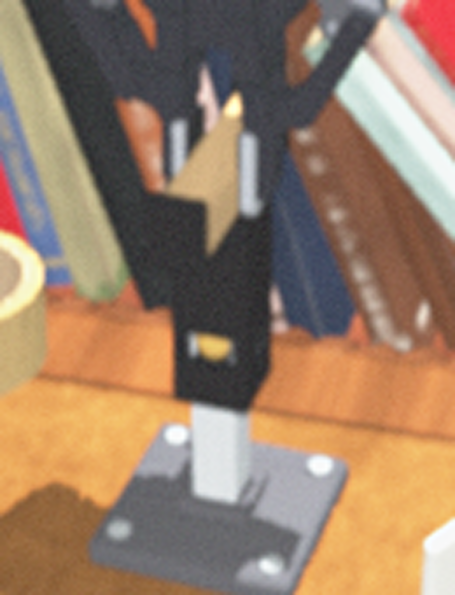

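The ball shows in the window at about (214,348), and the drag has gone. I'll release it.

Emit:
send_rows(
  rows=[
    [[0, 0, 0, 0, 0, 0, -0.2], [0, 0, 0, 0, 0, 0, -0.2], [0, 0, 0, 0, 0, 0, -0.2], [0, 0, 0, 0, 0, 0, -0.2], [0, 0, 0, 0, 0, 0, -0.2], [0, 0, 0, 0, 0, 0, -0.2]],
  ],
)

```text
clock: 12.35
tool_pos: [0.4475, 0.0664, 0.1746]
orientation: [[0.976, 0.219, 0.0], [0.219, -0.976, -0.0], [0.0, 0.0, -1.0]]
ft_force: [0.2, -1.0, -0.3]
grip_width: 0.599
grip_force: 0.0
```

Emit:
send_rows(
  rows=[
    [[0, 0, -0.02, 0, 0, 0, -0.2], [0, 0, -0.05, 0, 0, 0, -0.2], [0, 0, -0.1, 0, 0, 0, -0.2], [0, 0, -0.15, 0, 0, 0, -0.2], [0, 0, -0.2, 0, 0, 0, -0.2], [0, 0, -0.27, 0, 0, 0, -0.2], [0, 0, -0.34, 0, 0, 0, -0.2], [0, 0, -0.4, 0, 0, 0, -0.2], [0, 0, -0.4, 0, 0, 0, -0.2], [0, 0, -0.4, 0, 0, 0, -0.2], [0, 0, -0.4, 0, 0, 0, -0.2], [0, 0, -0.4, 0, 0, 0, -0.2]],
  ],
)

```text
clock: 13.35
tool_pos: [0.4466, 0.0664, 0.2931]
orientation: [[0.976, 0.219, -0.003], [0.219, -0.976, 0.0], [-0.002, -0.001, -1.0]]
ft_force: [0.5, -0.1, -1.2]
grip_width: 0.602
grip_force: 0.0
```

```bash
python3 - <<'E'
from rig import ctrl,viewer;import cv2,numpy as np
s=ctrl.state();print(s['tool_pos'],s['ft_force'])
im=viewer.get_image('scene')['img'][160:330,240:370]
cv2.imwrite('pics/c4.png',cv2.resize(im,None,fx=3.5,fy=3.5,interpolation=cv2.INTER_CUBIC)[:,:,::-1])
E
```

```text
[0.4465527  0.06643947 0.29306134] [ 0.4651947  -0.11203813 -1.19328506]
```

View pics/c4.png

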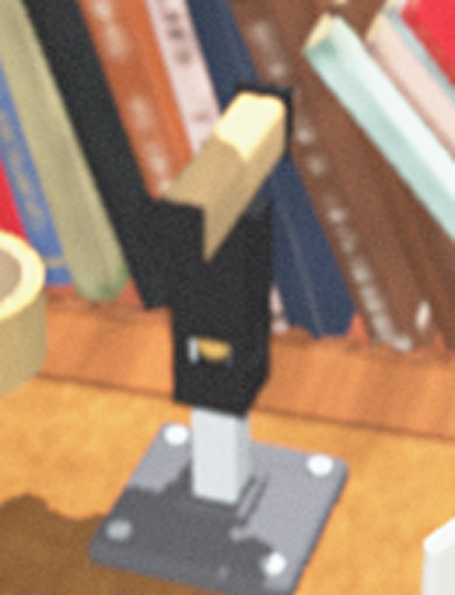

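The hanger stands upright on the post with the ball in its window at (211,350). The gripper is clear of it.

```bash
python3 -c "
from rig import ctrl
print(ctrl.job_done())"
```

```text
the job is handed in; nothing more can be done
None
```

The hanger is out of the sorter and upright on the stand's post, stopped at the click with the ball in a socket window and the gripper clear; the job was handed in at about 13.4 s, without a verdict shown.

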